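Feed a tube rack past the spring gate of a chute

TASK

Press down the orange lever plate beside the chute with one fingertip to swing the gate up, and keep it held well up while you push the blue tube rack along the chute with the other fingertip, until the whole rack has gone past the gate into the bay beyond; the gate must not come down on the rack. Then let go so that the gate shuts behind the rack. Only push: do not lift the rack, and leave the other things on the trolley alone.

Things in the scene. Friction and masses are not known exactly. Their poses are not given: they have to be found in the camera images.
- chute: Fixed straight chute, 340 mm long. Origin on the trolley top, under the channel's middle line; +y = push direction, from the open entry (y = -185 mm) to the end stop (inner face y = +150, 46 mm high); x across, z up. White floor, top at z = 20; channel x = -29 to +29 between aluminium walls 4 thick, tops at z = 40. Hinge brackets at x = -36, y = -178 and +72 reach z = 66 mm.
- gate_line (a point): Point on the chute floor, mid-channel, in the gate's plane (chute frame 0, +30, 20 mm; axes as the chute's). The orange gate blade is 6 mm thick in y. Shut, it covers the channel's -x side up to x = -10 mm, 22 to 36 mm above the floor, and blocks the rack. The part of the channel with x > -4 mm is never crossed by it, even swinging. The bay beyond it is 117 mm long.
- gate (a joint): Angle of the sprung gate, rad: 0 shut, grows as the lever plate is pressed down and the blade swings up, stop at 1.2. Its hinge runs along the chute at chute x = -36 mm, z = 60 mm. A spring always shuts it. The blade clears the top of the rack from 0.66 on, with margin from 0.75. Pressing takes about 2 to 4 N.
- lever_mid (a point): Middle of the orange lever plate's upper face (black ribs); moves with the gate. Plate 3 mm thick, from chute y = -171 to +65 mm, 8 to 82 mm from the hinge axis, outside the -x wall. Gate shut: rises outward at 25 degrees, outer edge 95 mm above the trolley. A tip on it 35 to 65 mm outside the hinge axis, pressed to 10 mm above the chute floor's level, holds 0.85 to 1.2 rad anywhere along it.
- tube_rack: Blue microtube rack with coloured caps, 52 mm wide (x), 90 mm long (y), 30 mm high, about 0.15 kg, loose. Origin at the centre of its underside. It stands in the chute before the gate, lengthwise, its y axis along the chute's. Its end faces are flat and full height.
- tub_red_lid: Bystander: white tub with red lid, 130 mm across, 110 mm high; origin under its centre.
- carton: Bystander: white carton, 50x55x95 mm; origin under its centre.
- coplin_jar: Bystander: glass staining jar, 62 mm across, 118 mm high; origin under its centre.
- bench_timer: Bystander: white bench timer, 62x66x21 mm; origin under its centre.
- coverslip_box: Bystander: box with blue lid, 52x52x23 mm; origin under its centre.
- tape_roll: Bystander: roll of tape lying flat, 98 mm across, 25 mm high; origin under its centre.

How it is judged:
By the outcome, as a careful person would: the job done as asked, in the order asked, and still so for the second after the job is handed in, with the robot touching nothing.
It also fails if it takes over 42 s, if anything falls off the work surface, if the arm or the gripper's body presses on something with over 40 N, if the wrist force passes 120 N, or if a joint passes its speed limit or range.

ROBOT

A 6-joint arm with a two-finger parallel gripper is mounted at the origin on a cart in front of the work surface, level with it; the furniture and walls round the work are solid. World frame = base frame: x ahead of the robot, y to its left, z up, the work surface at z = 0. Lengths are in mm, angles in rad, forces in N, time in s.
With the tool pointing down it reaches from about 350 to 800 mm from the base axis. Payload 7.3 kg.
Tool frame: the origin (TCP) lies midway between the tips of the shut fingers; the grasp point (between the pads) lies env.grasp_offset behind it (env.grasp_offset is the distance from the TCP to the grasp point, in mm); z points along the fingers, y is the direction in which the jaws open and shut (so a half turn about z gives the same grasp; the last joint's range is limited). The gripper opens to 85 mm and grips with 20 to 120 N. Pads are 22 mm wide; open, the fingers measure 114 mm over their backs; the gripper's body (76 mm by 85 mm) begins 54 mm behind the grasp point. The pads swing forward as they close: fully open they stand 13 mm farther back than shut.
Start: joints at [0.988, 0.342, 1.524, -0, 1.275, -0.146], TCP at [222.085, 475.734, 231.322] pointing down, gripper open.
Joint ranges: [-2.53, 2.53], [-0.77, 2.02], [0.04, 2.7], [-1, 4.14], [0.28, 2.66], [-3.11, 3.11]. Speed limits (rad/s): [2.57, 2.57, 3.14, 3.14, 3.14, 3.14].

INTERFACE

Orientations are given as a unit quaternion [w, x, y, z].
In Python, from rig import env, planner, eyes, job, models, sensors gives the robot as it stands. Calls block until the motion is done:
- env.move_pose(position, orientation): joint-space move of the TCP to a pose.
- env.servo_line(position, attitude=None, speed=150): straight line of the TCP; attitude=None keeps the orientation; speed is the mean speed in mm/s.
- env.goto_joints(angles): joint-space move.
- env.ungrasp() and env.close_gripper(newtons=None): open the fingers fully, or close them until they stop; newtons is the grip in N (None keeps the last).
- env.dwell(seconds).
- planner.solve_ik(position, orientation): joint angles nearest the present ones, or None.
- eyes.capture(name): name is "scene" or "top" or "wrist"; returns the picture (384x512x3 uint8, blue, green, red); there is no depth.
- eyes.camera_params(name): a dict with "intrinsics" (3x3 intrinsics, pixels), "cam_to_world" (4x4, takes a point from camera to world coordinates). Camera axes: x right, y up, looking along -z (the intrinsics and any distortion apply to the point x, -y, -z); pixel columns grow to the right and rows downward; lengths in mm; the calibration is good to about 2 mm. A picture is of the moment at which its call begins: read the wrist's pose just before it. camera_params takes no time and is no camera call; for the wrist camera it gives the pose at the moment of the call.
A pose or a line that the arm cannot do raises env.MotionError and nothing moves.
- job.finish_job(): hands the job in, once; it reports no verdict.
Trained networks look in the newest picture that a camera, given by its name, has taken for a name from the list of things; names that differ only in an ending like _2 or _b are one class to them, and where a whole thing is asked for, a point or a joint stands for the part that bears it (a point fixed in the world has none). Each returns a list of dicts, best first, with "conf" (0 to 1); they miss things now and then, are a little off and sometimes report something else, mostly with a low value. They report only what shows in the picture. A call takes as long as a camera call.
- models.spot_in(camera, thing): "extent" ([left, top, right, bottom] in pixels, round what is visible of it).
- models.pinpoint(camera, thing): "centre" ([column, row] in pixels: a listed point, or the origin of a listed thing).
Readings, each from a call of its own:
- sensors.current_time(): time.
- sensors.current_qpos(): joint angles.
- sensors.current_qvel(): joint speeds.
- sensors.current_tau(): joint torques, N m.
- sensors.current_ee_pos(): TCP position.
- sensors.current_ee_rot(): TCP orientation.
- sensors.current_wrist_force(): force on the tool from outside, world axes, zero at the start.
- sensors.current_ft_torque(): the same for the moment, N m.
- sensors.current_finger_gap(): finger opening in mm.
Only numpy, scipy, OpenCV 4.12 (cv2) and the standard library are available. Lean on these libraries where they do the work, as an engineer would, in place of code of your own. Each camera call takes 0.05 s, during which the arm holds its last target.

## Working session

There is one attempt and no reset: what is moved stays moved. The work goes in short steps, each a Python script; the robot and the scene stay as the last script left them, time stands still between calls to the robot, and variables do not carry over. Pictures are saved under pics/ and viewed, and the job is handed in when it is done.

```bash
ls; mkdir -p pics
python3 - <<'E'
from rig import env, planner, eyes, job, models, sensors
import cv2,numpy as np
for c in ["scene","top","wrist"]:
    im=eyes.capture(c); cv2.imwrite(f"pics/a_{c}.png",im)
    p=eyes.camera_params(c); print(c,np.round(p["intrinsics"],1).tolist(),np.round(p["cam_to_world"],3).tolist(), [k for k in p])
    if c!="wrist":
        for t in ["tube_rack","chute","gate_line","lever_mid"]:
            print(t,[(np.round(d["centre"],1).tolist(),round(d["conf"],2)) for d in models.pinpoint(c,t)[:2]])
        for t in ["tube_rack","gate_line","lever_mid","chute"]:
            print(t,[(np.round(d["extent"],1).tolist(),round(d["conf"],2)) for d in models.spot_in(c,t)[:2]])
print(sensors.current_time(),sensors.current_ee_pos(),sensors.current_ee_rot(),sensors.current_finger_gap(),env.grasp_offset)
E
```

```text
pics
scene [[430.4, 0.0, 258.4], [0.0, 430.4, 192.4], [0.0, 0.0, 1.0]] [[0.55, 0.578, -0.603, -234.842], [-0.835, 0.375, -0.403, -471.565], [-0.007, 0.725, 0.689, 934.294], [0.0, 0.0, 0.0, 1.0]] ['intrinsics', 'cam_to_world']
tube_rack [([311.3, 213.8], 0.74)]
chute [([279.8, 208.6], 0.82)]
gate_line [([275.0, 201.1], 0.61)]
lever_mid [([287.3, 214.5], 0.97)]
tube_rack [([295.5, 196.2, 327.1, 223.7], 0.71)]
gate_line [([237.5, 174.7, 342.4, 241.4], 0.97)]
lever_mid [([245.9, 191.6, 330.8, 234.7], 0.63)]
chute []
top [[394.1, 0.0, 249.5], [0.0, 394.1, 198.2], [0.0, 0.0, 1.0]] [[-0.01, 0.998, -0.064, 421.447], [-1.0, -0.01, 0.007, -4.635], [0.006, 0.064, 0.998, 1282.075], [0.0, 0.0, 0.0, 1.0]] ['intrinsics', 'cam_to_world']
tube_rack [([287.3, 184.0], 0.77)]
chute [([250.6, 180.0], 0.92), ([342.4, 198.6], 0.75)]
gate_line [([243.1, 181.9], 0.81), ([283.1, 182.7], 0.64)]
lever_mid [([271.3, 199.5], 0.86), ([151.1, 157.2], 0.75)]
tube_rack []
gate_line [([202.3, 167.8, 313.1, 217.4], 0.87)]
lever_mid [([232.3, 184.6, 313.0, 212.8], 0.77)]
chute [([202.4, 169.0, 312.0, 217.1], 0.61)]
wrist [[318.0, 0.0, 254.5], [0.0, 318.0, 193.3], [0.0, 0.0, 1.0]] [[0.423, -0.858, -0.291, 147.366], [0.906, 0.401, 0.136, 510.424], [-0.0, -0.321, 0.947, 372.793], [0.0, 0.0, 0.0, 1.0]] ['intrinsics', 'cam_to_world']
0.95 [222.07457454 475.73975179 231.31531734] [8.07473894e-06 2.16650499e-01 9.76249230e-01 4.42806814e-05] 85.43703462979653 18.700000000000003
```

View pics/a_scene.png

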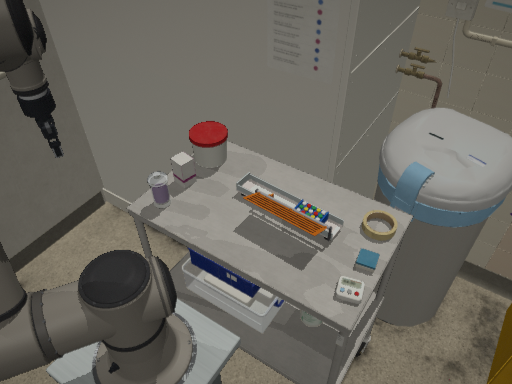

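View pics/a_top.png

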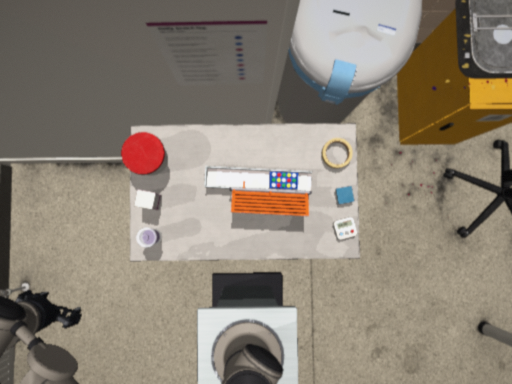

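View pics/a_wrist.png

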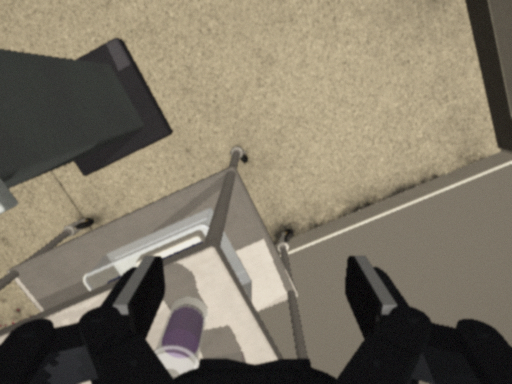

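The top view shows the chute at cols 206–311, rows 168–217. The orange lever is on the robot side at rows 191–215, and the rack is at about cols 269–298. The push goes image-left, which is world +y. The bystanders are clear of it. Next I'll triangulate coarsely and take wrist views from above.

```bash
cat > h.py <<'E'
from rig import env, planner, eyes, job, models, sensors
import cv2,numpy as np
def ray(p,px):
    K=p["intrinsics"];T=np.array(p["cam_to_world"])
    d=np.linalg.inv(K)@[px[0],px[1],1]; d=np.array([d[0],-d[1],-d[2]])
    d=T[:3,:3]@d; return T[:3,3],d/np.linalg.norm(d)
def atz(p,px,z):
    o,d=ray(p,px); return o+d*(z-o[2])/d[2]
def tri(obs):
    A=np.zeros((3,3));b=np.zeros(3)
    for p,px in obs:
        o,d=ray(p,px);M=np.eye(3)-np.outer(d,d);A+=M;b+=M@o
    return np.linalg.solve(A,b)
def proj(p,X):
    T=np.array(p["cam_to_world"]);c=T[:3,:3].T@(np.array(X)-T[:3,3]);c=np.array([c[0],-c[1],-c[2]])
    u=p["intrinsics"]@c; return u[:2]/u[2]
E
python3 - <<'E'
from h import *
ps,pt=eyes.camera_params("scene"),eyes.camera_params("top")
for n,a,b in [("rack",(311.3,213.8),(287.3,184)),("chute",(279.8,208.6),(250.6,180)),("gate",(275,201.1),(243.1,181.9)),("lever",(287.3,214.5),(271.3,199.5))]:
    print(n,tri([(ps,a),(pt,b)]).round(1), atz(pt,b,20).round(1))
for px in [(206,168),(311,171),(206,190)]: print(atz(pt,px,40).round(1))
t0=sensors.current_time()
env.move_pose([400,-60,300],[0,.70711,.70711,0])
def look(tag):
    p=eyes.camera_params("wrist"); im=eyes.capture("wrist"); cv2.imwrite(f"pics/{tag}.png",im)
    print(tag,sensors.current_ee_pos().round(1))
    for t in ["tube_rack","chute","gate_line","lever_mid"]:
        print(t,[(np.round(d["centre"],1).tolist(),round(d["conf"],2)) for d in models.pinpoint("wrist",t)[:2]])
    np.savez(f"{tag}.npz",K=p["intrinsics"],T=p["cam_to_world"])
look("w1")
env.move_pose([400,-180,300],[0,.70711,.70711,0]); look("w2")
print(sensors.current_time())
E
```

```text
rack [ 542.9 -130.9   54.7] [ 546.7 -135.1   20. ]
chute [563.2 -16.8  -5.5] [560.8 -17.1  20. ]
gate [557.3   3.4  20.4] [554.8   7.1  20. ]
lever [494.5 -80.   65.4] [497.2 -82.9  20. ]
[598.1 124.2  40. ]
[ 585.5 -208.9   40. ]
[528.1 124.4  40. ]
w1 [400.1 -59.4 299.9]
tube_rack [([364.0, 191.5], 0.7)]
chute [([373.7, 122.8], 0.59)]
gate_line [([383.1, 101.8], 0.8)]
lever_mid [([324.6, 170.0], 0.85), ([322.0, 302.6], 0.73)]
w2 [ 399.9 -179.7  299.9]
tube_rack [([375.3, 104.5], 0.68)]
chute [([384.3, 25.3], 0.8)]
gate_line []
lever_mid [([332.6, 58.8], 0.58)]
4.0417
```

View pics/w1.png

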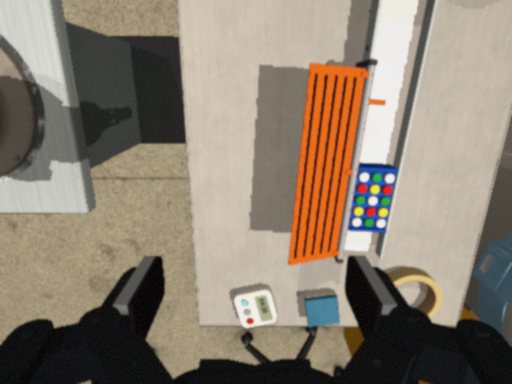

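View pics/w2.png

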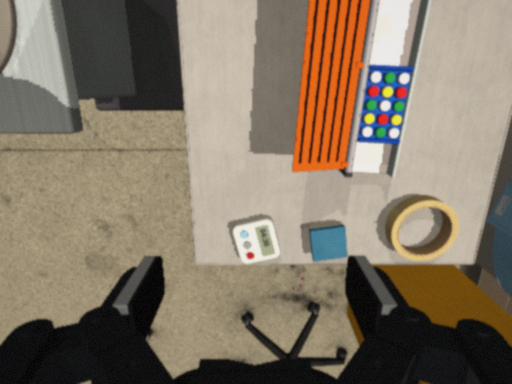

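w1 and w2 show the orange lever plate (corners near (289,264), (337,257), (312,64) and (368,69) in w1). The rack is inside the channel, and the orange blade stub crosses the channel at (376,102). I'll zoom in to pick corners and fit the chute pose.

Run:
```python
import cv2
a=cv2.imread("pics/w1.png")[50:275,270:450]; b=cv2.imread("pics/w2.png")[45:195,280:430]
cv2.imwrite("pics/w1z.png",cv2.resize(a[:115],None,fx=4.4,fy=4.4,interpolation=cv2.INTER_CUBIC))
cv2.imwrite("pics/w1y.png",cv2.resize(a[100:],None,fx=4.4,fy=4.4,interpolation=cv2.INTER_CUBIC))
cv2.imwrite("pics/w2z.png",cv2.resize(b,None,fx=4,fy=4,interpolation=cv2.INTER_CUBIC))
```

```text
(no output)
```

View pics/w1z.png

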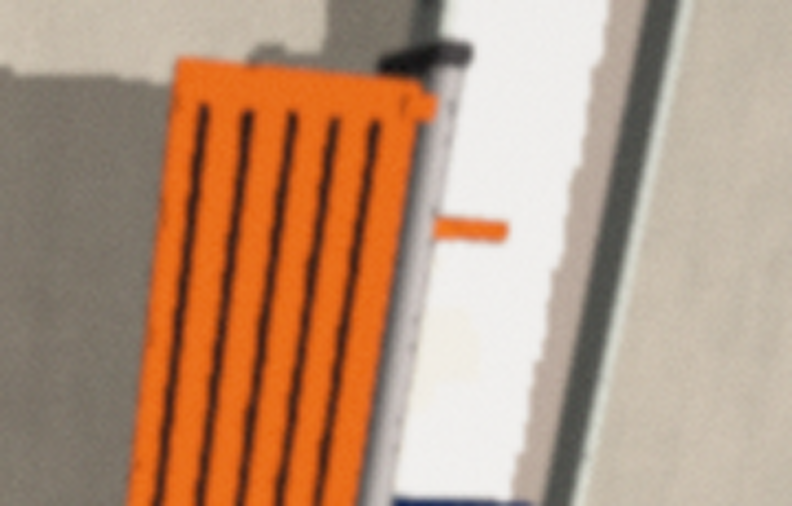

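View pics/w1y.png

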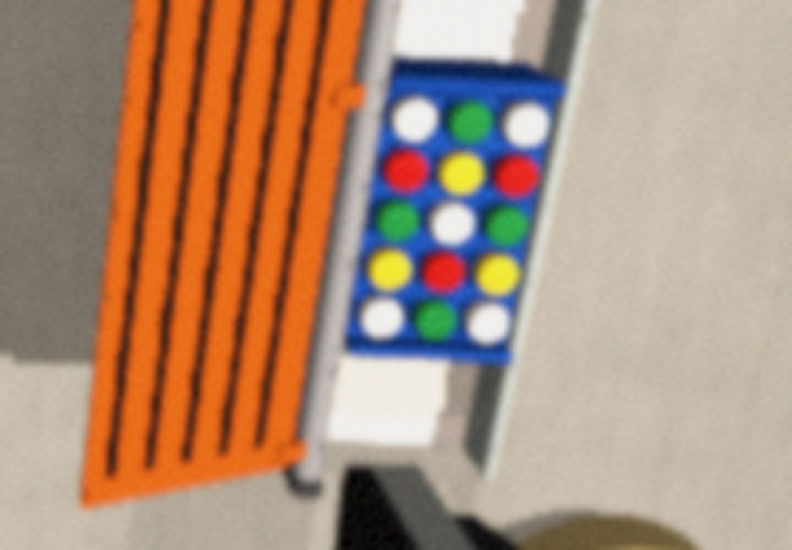

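View pics/w2z.png

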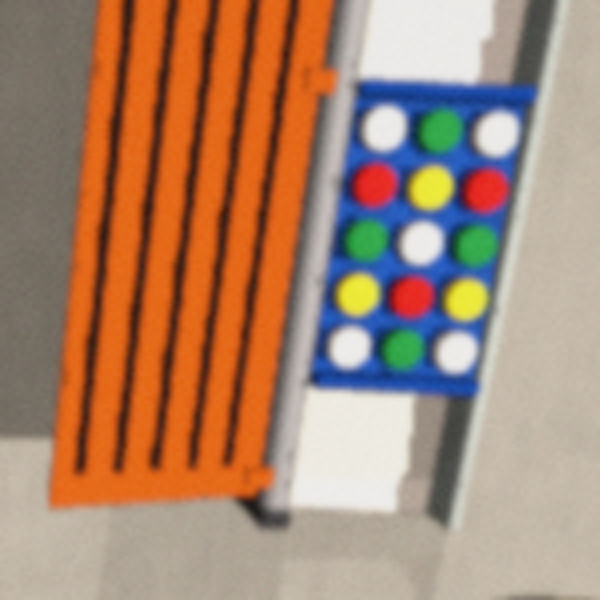

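```bash
cat > fit.py <<'E'
from h import *
from scipy.optimize import least_squares
P={}
for t in ["w1","w2"]:
    z=np.load(t+".npz");P[t]={"intrinsics":z["K"],"cam_to_world":z["T"]}
c,s=np.cos(.436),np.sin(.436)
o=lambda y:(-36-82*c,y,60+82*s)
C=[("w1",(310.5,63.6),o(65)),("w1",(288.9,264.8),o(-171)),("w1",(385.5,102.3),(-10,30,56)),("w1",(381.8,258.6),(33,-185,40)),
("w2",(292.5,171.75),o(-171)),("w2",(394.3,177),(33,-185,40))]
R=[("w1",(385.5,231.8),(26,-45,30)),("w1",(349.1,230),(-26,-45,30)),("w1",(397.3,170.9),(26,45,30)),
("w2",(398.8,143.3),(26,-45,30)),("w2",(358,140.8),(-26,-45,30)),("w2",(413.8,68),(26,45,30)),("w2",(370,66),(-26,45,30))]
def w(q,X): 
    a=q[3];return np.array([q[0]+np.cos(a)*X[0]-np.sin(a)*X[1],q[1]+np.sin(a)*X[0]+np.cos(a)*X[1],q[2]+X[2]])
def fit(L,q0):
    f=lambda q:np.concatenate([proj(P[t],w(q,X))-px for t,px,X in L])
    r=least_squares(f,q0,loss="soft_l1",x_scale=[10,10,10,.1]);return r.x,r.fun.reshape(-1,2)
if __name__=="__main__":
    q,e=fit(C,[560,-17,0,0]);print("chute",q.round(3));print(e.round(1).tolist())
    r,e=fit(R,[545,-130,20,0]);print("rack",r.round(3));print(e.round(1).tolist())
    d=r[:2]-q[:2];a=q[3];print("rack in chute",d@[np.cos(a),np.sin(a)],d@[-np.sin(a),np.cos(a)],r[2]-q[2],r[3]-a)
    for t,n,px in [("w1","gate",(383.1,101.8)),("w1","lever",(324.6,170)),("w2","lever",(332.6,58.8))]:
        X={"gate":(0,30,20),"lever":(-36-45*c,-53,60+45*s)}[n];print(n,proj(P[t],w(q,X))-px)
    ps,pt=eyes.camera_params("scene"),eyes.camera_params("top")
    for n,X,a_,b in [("gate",(0,30,20),(275,201.1),(243.1,181.9)),("lever",(-36-45*c,-53,60+45*s),(287.3,214.5),(271.3,199.5))]:
        print(n,proj(ps,w(q,X))-a_,proj(pt,w(q,X))-b)
E
python3 fit.py
```

```text
chute [ 5.63427e+02 -2.70180e+01 -4.83700e+00 -5.90000e-02]
[[-0.4, -0.2], [-0.6, -0.4], [0.3, 0.7], [0.4, -0.5], [-0.0, 0.0], [0.3, 0.5]]
rack [ 5.58426e+02 -1.22447e+02  1.07910e+01 -5.00000e-02]
[[0.2, -0.3], [-0.7, -0.2], [1.1, -2.4], [0.1, 1.1], [-0.0, 1.6], [-0.0, 0.0], [-0.3, -0.3]]
rack in chute 0.672654133130153 -95.55688549361462 15.628206269678762 0.009670572225175415
gate [-0.52220214  0.1847589 ]
lever [-0.18375639  2.55222558]
lever [0.06963165 4.30859299]
gate [-0.00694354 -0.19617616] [ 1.27776824 -3.05013457]
lever [-3.31605398 -0.46863615] [-1.30546647  3.38276468]
```

Run:
```python
from fit import *
for z in [0,-2.5]:
    for L,q0 in [(C,[560,-17,0,0]),(R,[545,-130,20,0])]:
        zz=z+(20 if L is R else 0)
        f=lambda q:np.concatenate([proj(P[t],w([q[0],q[1],zz,q[2]],X))-px for t,px,X in L])
        r=least_squares(f,[q0[0],q0[1],0],loss="soft_l1",x_scale=[10,10,.1]);print(zz,r.x.round(3),r.fun.round(1).tolist())
```

```text
0 [ 5.62208e+02 -2.58670e+01 -6.00000e-02] [-0.7, -1.8, -1.1, 0.9, 1.0, -0.1, 0.9, 0.5, -0.6, 0.1, 1.0, 0.6]
20 [ 5.54625e+02 -1.20873e+02 -4.70000e-02] [0.3, 1.6, -1.4, 1.7, 1.3, -1.8, 0.5, 1.1, -0.6, 1.7, 0.6, -2.0, -0.8, -2.2]
-2.5 [ 5.62815e+02 -2.64830e+01 -5.90000e-02] [-0.5, -0.9, -0.8, 0.2, 0.6, 0.3, 0.7, -0.0, -0.3, 0.1, 0.7, 0.6]
17.5 [ 5.55671e+02 -1.21324e+02 -4.80000e-02] [0.2, 1.1, -1.2, 1.2, 1.3, -2.0, 0.4, 1.1, -0.5, 1.7, 0.4, -1.4, -0.7, -1.6]
```

```bash
cat >> h.py <<'E'
Q=np.array([562.5,-26.3,-0.0595])
_f=np.pi/4+Q[2]/2
ORI=[0,float(np.cos(_f)),float(np.sin(_f)),0]
def W(x,y,z):
    c,s=np.cos(Q[2]),np.sin(Q[2]); return [Q[0]+c*x-s*y,Q[1]+s*x+c*y,z]
def shot(cam,tag):
    im=eyes.capture(cam);cv2.imwrite(f"pics/{tag}.png",im);return im
E
python3 - <<'E'
from h import *
env.move_pose(W(-39.5,-159,150),ORI)
env.servo_line(W(-39.5,-159,95),ORI,speed=100)
print(sensors.current_wrist_force().round(1),sensors.current_finger_gap(),sensors.current_ee_pos().round(1),W(-39.5,-159,95))
im=shot("scene","s3");cv2.imwrite("pics/s3z.png",cv2.resize(im[130:280,190:390],None,fx=4,fy=4,interpolation=cv2.INTER_CUBIC))
p=eyes.camera_params("wrist");shot("wrist","w3")
T=p["cam_to_world"]
# where do things project
for X in [(-10,30,56),(33,-185,40),(-26,-140,50),(26,-140,50)]: print(X,proj(p,W(*X)).round(1))
print(sensors.current_time())
E
```

```text
[ 0.1 -0.6 -0.2] 85.01245535737186 [ 514.  -183.    95.9] [np.float64(513.6149804132672), np.float64(-182.6697696487551), 95]
(-10, 30, 56) [ 320.7 -175.9]
(33, -185, 40) [357.1 248.9]
(-26, -140, 50) [274.7 192.5]
(26, -140, 50) [358.3 192.4]
5.6167
```

View pics/s3z.png

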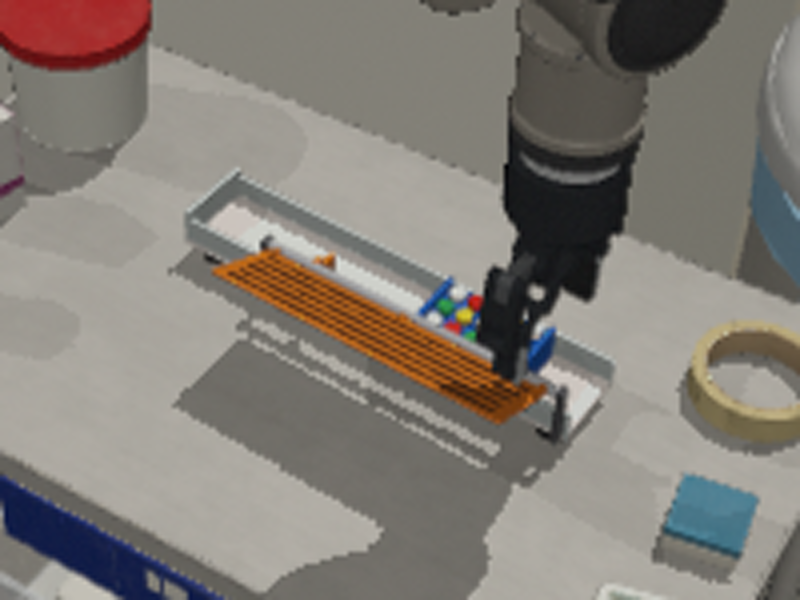

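View pics/w3.png

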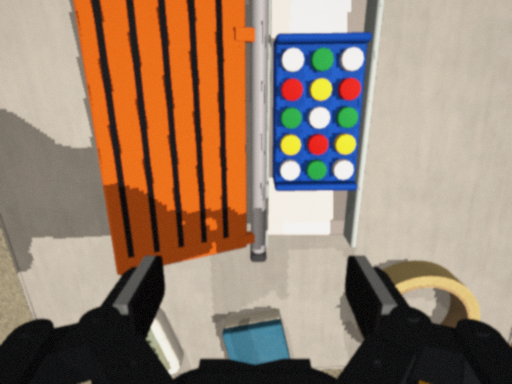

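Run:
```python
from h import *
p=eyes.camera_params("wrist")
for z in (96,102,109,115):
  for x in (3,17.5,-82,-96.5):
    print(z,x,[proj(p,W(x,y,z)).round(0).tolist() for y in (-170,-148)])
```

```text
96 3 [[335.0, 276.0], [339.0, 238.0]]
96 17.5 [[363.0, 276.0], [368.0, 238.0]]
96 -82 [[170.0, 276.0], [167.0, 238.0]]
96 -96.5 [[142.0, 276.0], [137.0, 238.0]]
102 3 [[338.0, 283.0], [342.0, 243.0]]
102 17.5 [[367.0, 283.0], [373.0, 243.0]]
102 -82 [[167.0, 283.0], [163.0, 244.0]]
102 -96.5 [[138.0, 283.0], [133.0, 244.0]]
109 3 [[342.0, 292.0], [346.0, 251.0]]
109 17.5 [[372.0, 292.0], [378.0, 251.0]]
109 -82 [[164.0, 292.0], [159.0, 251.0]]
109 -96.5 [[133.0, 292.0], [127.0, 251.0]]
115 3 [[345.0, 300.0], [350.0, 258.0]]
115 17.5 [[377.0, 300.0], [383.0, 257.0]]
115 -82 [[160.0, 300.0], [155.0, 258.0]]
115 -96.5 [[128.0, 300.0], [122.0, 258.0]]
```

Run:
```python
from h import *
for z in (70,45,30,20):
    env.servo_line(W(-39.5,-159,z),ORI,speed=60)
    print(z,sensors.current_wrist_force().round(1),sensors.current_finger_gap().round(1),sensors.current_ee_pos().round(1))
    if np.abs(sensors.current_wrist_force()).max()>15: break
im=shot("scene","s4");cv2.imwrite("pics/s4z.png",cv2.resize(im[130:280,190:390],None,fx=4,fy=4,interpolation=cv2.INTER_CUBIC))
shot("wrist","w4")
print(sensors.current_time())
```

```text
Traceback (most recent call last):
AttributeError: 'float' object has no attribute 'round'
```

Run:
```python
from h import *
for z in (70,45,30,20):
    env.servo_line(W(-39.5,-159,z),ORI,speed=60)
    f=sensors.current_wrist_force()
    print(z,f.round(1),round(sensors.current_finger_gap(),1),sensors.current_ee_pos().round(1))
    if np.abs(f).max()>15: break
im=shot("scene","s4");cv2.imwrite("pics/s4z.png",cv2.resize(im[130:280,190:390],None,fx=4,fy=4,interpolation=cv2.INTER_CUBIC))
shot("wrist","w4")
print(sensors.current_time())
```

```text
70 [-0.1 -0.4  0.7] 85.2 [ 513.8 -182.7   70.3]
45 [-0.6 -0.6  1.6] 85.3 [ 513.1 -182.5   44.6]
30 [-2.1 -0.8  2. ] 85.4 [ 513.1 -182.5   29.5]
20 [-1.6 -1.6  2.1] 85.5 [ 513.2 -182.6   19.5]
7.8167
```

View pics/s4z.png

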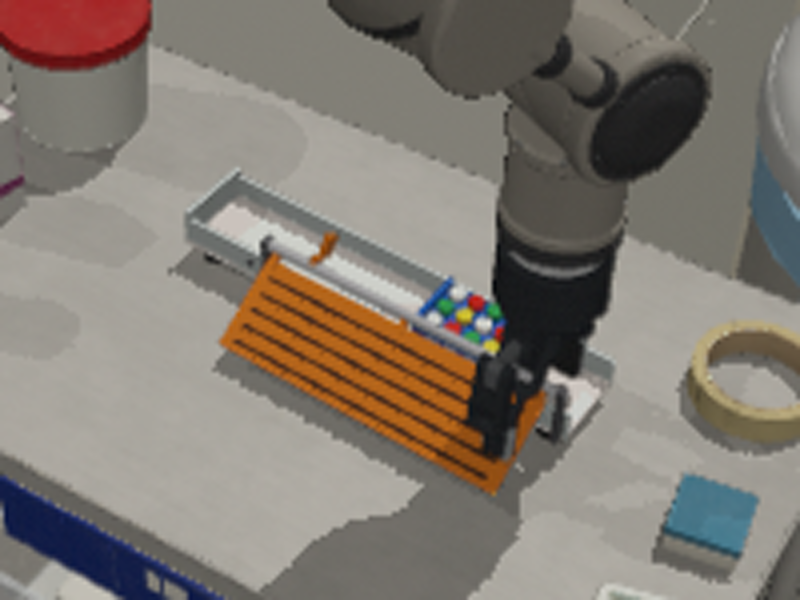

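View pics/w4.png

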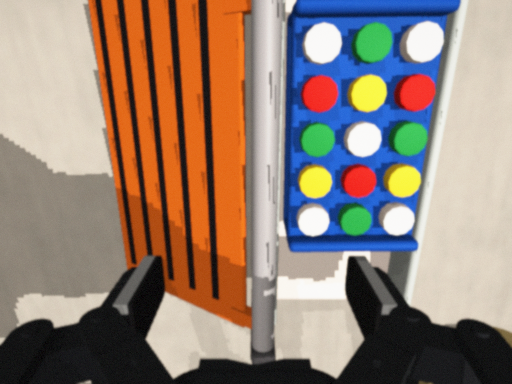

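The plate is pressed and the blade has swung up, at zoom (325,245). The channel fingertip sits behind the rack, clear of the walls. I'll estimate the gate angle from the outer plate corner.

Run:
```python
from h import *
p=eyes.camera_params("scene")
px=np.array([(245.5,215.75),(190+497/4,130+492/4)])
for g in np.arange(0,1.25,.1):
    b=.436-g
    print(round(g,2),[(proj(p,W(-36-82*np.cos(b),y,60+82*np.sin(b)))-q).round(1).tolist() for y,q in zip((65,-171),px)])
```

```text
0.0 [[-3.3, -17.8], [0.3, -16.8]]
0.1 [[-3.9, -15.3], [-0.5, -14.2]]
0.2 [[-4.4, -12.8], [-1.2, -11.6]]
0.3 [[-4.6, -10.5], [-1.8, -9.2]]
0.4 [[-4.6, -8.3], [-2.2, -7.0]]
0.5 [[-4.5, -6.3], [-2.4, -5.1]]
0.6 [[-4.2, -4.6], [-2.5, -3.3]]
0.7 [[-3.7, -3.0], [-2.4, -1.8]]
0.8 [[-3.1, -1.6], [-2.1, -0.6]]
0.9 [[-2.3, -0.5], [-1.7, 0.4]]
1.0 [[-1.4, 0.4], [-1.1, 1.1]]
1.1 [[-0.3, 1.0], [-0.4, 1.6]]
1.2 [[0.8, 1.4], [0.5, 1.7]]
```

```bash
cat > push.py <<'E'
from h import *
import sys
def go(y,v=50):
    env.servo_line(W(-39.5,y,20),ORI,speed=v)
    f=sensors.current_wrist_force(); e=sensors.current_ee_pos()
    print(y,f.round(1),round(sensors.current_finger_gap(),1),(e-W(-39.5,y,20)).round(1),round(sensors.current_time(),2),flush=True)
    if np.abs(f).max()>15: print("STOP");return False
    return True
for y in map(float,sys.argv[2:]):
    if not go(y): break
im=shot("scene","s"+sys.argv[1]);cv2.imwrite(f"pics/s{sys.argv[1]}z.png",cv2.resize(im[130:280,190:390],None,fx=4,fy=4,interpolation=cv2.INTER_CUBIC))
shot("wrist","w"+sys.argv[1])
E
python3 push.py 5 -140 -120 -90
```

```text
-140.0 [-0.4  1.4  1.6] 85.7 [0.1 0.8 0.1] 8.35
-120.0 [0.2 0.3 1.3] 85.5 [-0.1  0.8 -0.1] 8.9
-90.0 [-0.7  2.2  3.2] 85.3 [-0.1  0.6 -0. ] 9.65
```

View pics/s5z.png

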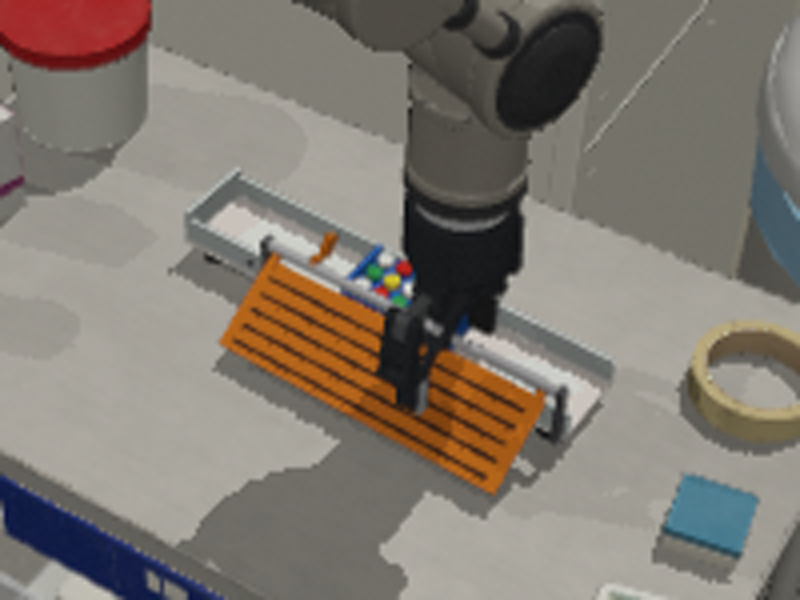

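View pics/w5.png

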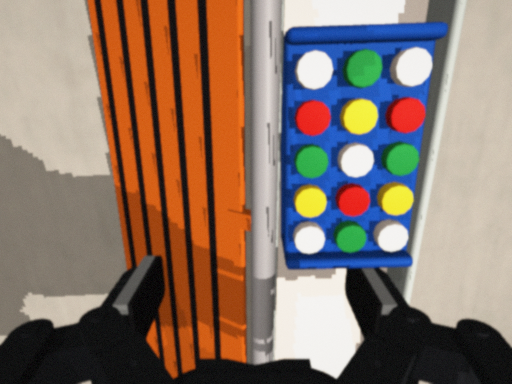

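The rack is moving with the fingertip, with no jam, and the gate is still up. I'll go on.

```bash
python3 push.py 6 -60 -30 0 20
```

```text
-60.0 [-1.3  1.6  2.3] 85.5 [-0.   0.6 -0. ] 10.5
-30.0 [-0.6  1.4  2.2] 85.3 [-0.1  0.6 -0. ] 11.25
0.0 [-2.5  1.2  0.8] 85.4 [-0.1  0.6 -0. ] 12.0
20.0 [-1.5  1.9  1.9] 85.5 [-0.   0.7 -0. ] 12.55
```

View pics/s6z.png

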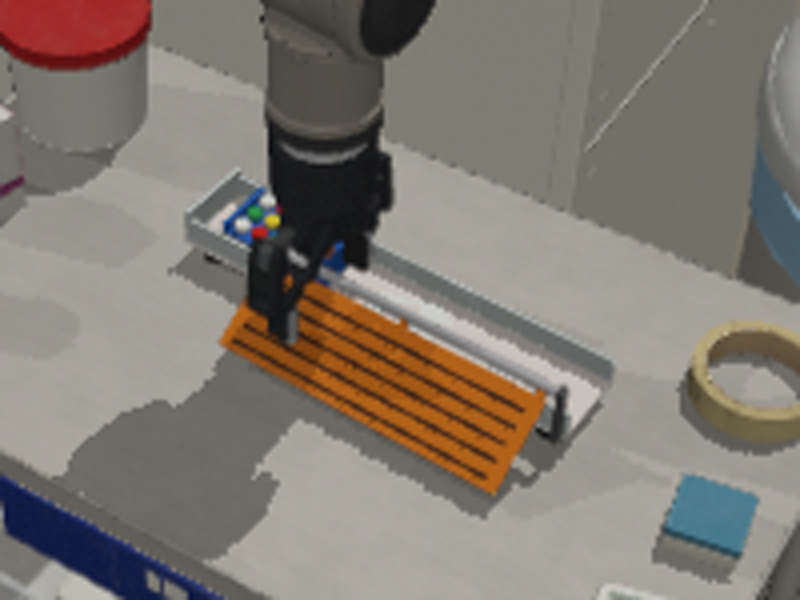

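View pics/w6.png

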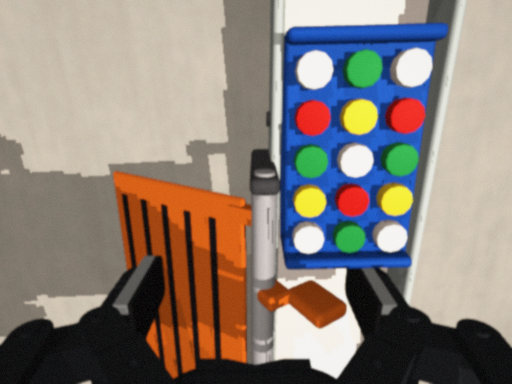

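The rack's rear edge (row ~265) is now about level with or just past the blade, which is up at (315,303). I'll push a little further and measure.

```bash
python3 - <<'E'
from h import *
p=eyes.camera_params("wrist")
c,s=np.cos(Q[2]),np.sin(Q[2])
for px in [(287,267),(408,267),(288,32),(446,30)]:
    d=atz(p,px,50)[:2]-Q[:2]; print(px,(d@[c,s]).round(1),(d@[-s,c]).round(1))
E
python3 push.py 7 30 35
python3 - <<'E'
from h import *
p=eyes.camera_params("wrist");c,s=np.cos(Q[2]),np.sin(Q[2])
for y in (30,33,36,40,45,48): print(y,proj(p,W(0,y,50)).round(0))
E
```

```text
(287, 267) -26.2 33.8
(408, 267) 22.4 33.8
(288, 32) -28.6 118.8
(446, 30) 21.1 119.4
30.0 [-1.3  1.3  2.4] 85.5 [0.  0.5 0. ] 13.0
35.0 [-1.2  0.7  2.8] 85.6 [0.  0.3 0. ] 13.25
30 [347. 306.]
33 [348. 300.]
36 [349. 294.]
40 [350. 285.]
45 [351. 275.]
48 [352. 268.]
```

View pics/w7.png

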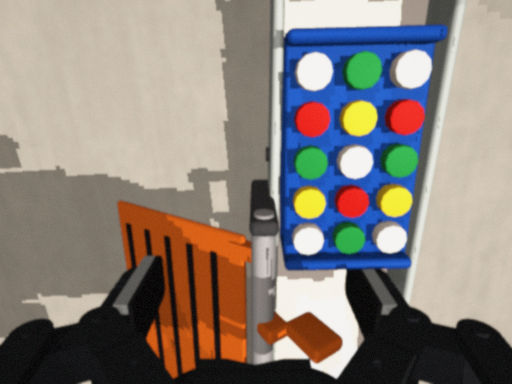

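View pics/s7z.png

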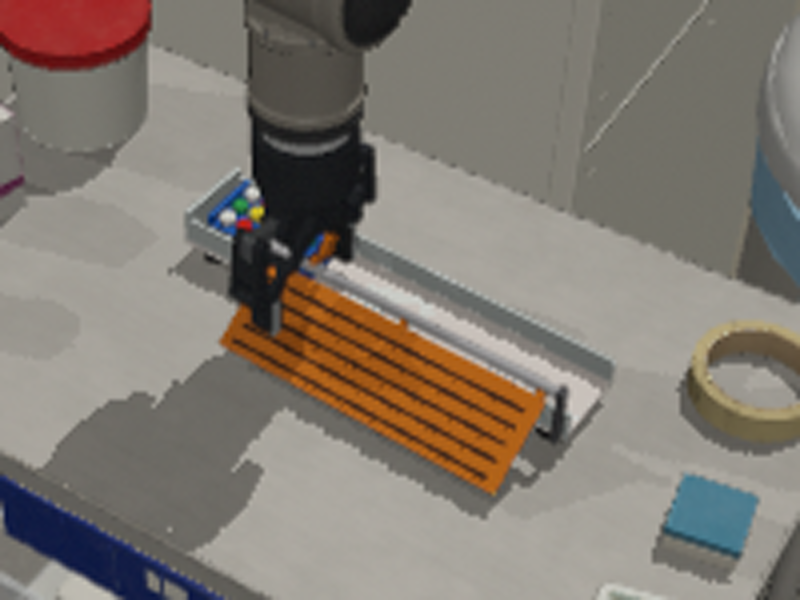

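The rack's rear is at y≈47–48, about 15 mm past the blade's far face. I'll back off along the channel with the lever held, then lift to let the gate shut.

```bash
python3 push.py 8 0
python3 - <<'E'
from h import *
env.servo_line(W(-39.5,0,95),ORI,speed=50)
env.servo_line(W(-39.5,0,160),ORI,speed=120)
print(sensors.current_wrist_force().round(1),sensors.current_time())
env.move_pose(W(-120,-60,280),ORI)
env.dwell(0.3)
for cam in("scene","top","wrist"):
    im=shot(cam,"z_"+cam)
    if cam=="scene":cv2.imwrite("pics/z_sz.png",cv2.resize(im[130:280,190:390],None,fx=4,fy=4,interpolation=cv2.INTER_CUBIC))
p=eyes.camera_params("wrist")
for X in [(-10,30,56),(0,33,50),(0,47,50),(-110.3,65,94.7),(-110.3,-171,94.7)]: print(X,proj(p,W(*X)).round(0))
print(sensors.current_time())
E
```

```text
0.0 [-1.8 -0.   1.4] 85.1 [ 0.  -0.4  0. ] 14.2
[-0.4 -0.2 -0.7] 16.6417
(-10, 30, 56) [356.  78.]
(0, 33, 50) [364.  75.]
(0, 47, 50) [366.  62.]
(-110.3, 65, 94.7) [265.  37.]
(-110.3, -171, 94.7) [263. 261.]
17.7667
```

View pics/z_sz.png

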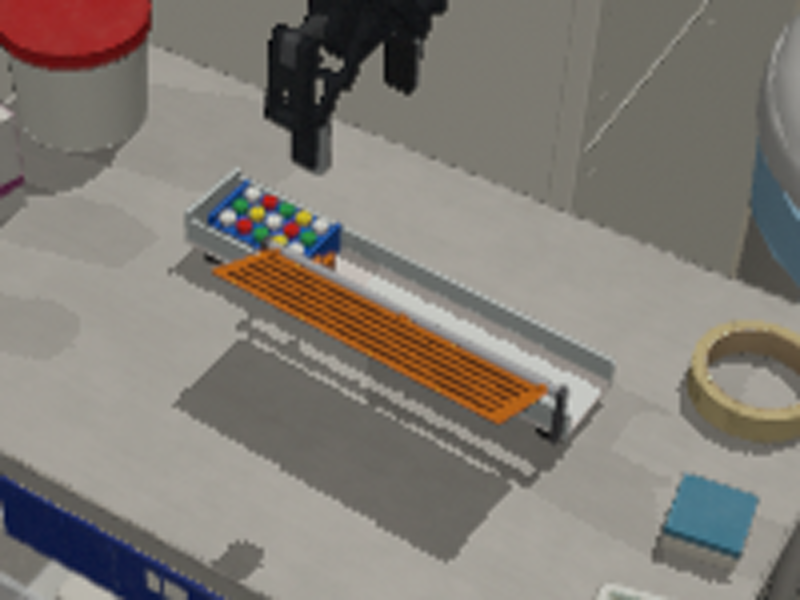

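View pics/z_wrist.png

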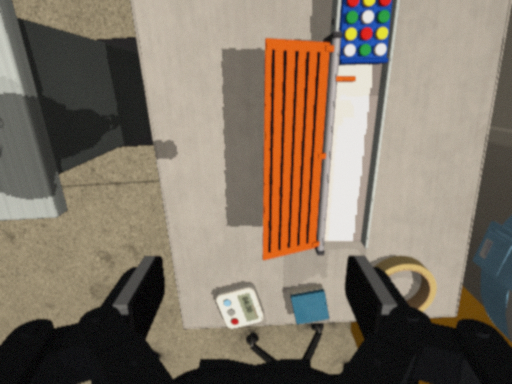

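View pics/z_top.png

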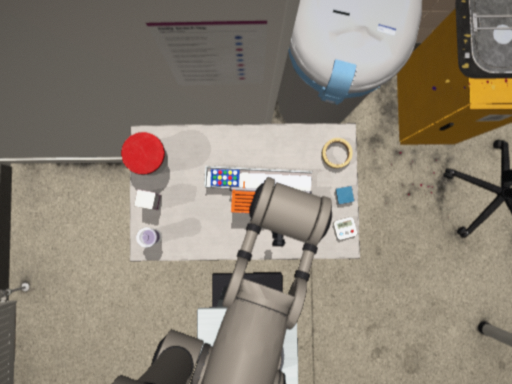

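The gate is shut: the blade is at (345,79) in the wrist view. The whole rack is beyond it, with its rear edge at row ~64 and a white gap in between. The bystanders have not moved and the arm is clear.

```bash
python3 -c "
from rig import job
print(job.finish_job())"
```

```text
the job is handed in; nothing more can be done
None
```

The rack is in the bay with the gate shut behind it, and I handed the job in at about 18 s of the 42 s allowed.

**What I did:** With the gripper open, one fingertip pressed the lever plate and held the gate at about 0.95 rad, estimated from the scene camera. The other fingertip pushed the rack along the chute until its rear edge was about 15 mm past the blade's far face. I then backed off along the channel with the lever still held, and lifted clear so the gate shut.

**Last checks:**
- **Gate and rack:** The scene and wrist pictures show the gate shut, with a visible gap between the blade and the rack.
- **Bystanders:** They look unmoved in the pictures, and the arm was clear of everything.
- **Forces:** Wrist force readings between moves stayed within about 3.5 N per axis.

**Disagreements:**
- **Trolley height:** The free fit of the chute pose put the trolley top about 5 mm too low. I used 0 instead.
- **Network points:** Some of the networks' points were up to about 4 pixels off that fit. I placed the chute from corners I picked in the wrist pictures.

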